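# Stroke down the flaps of a parts carrier

### The job

Close the raised hold-down flaps of the longer parts carrier, the one with five flaps: run the closed fingertips lightly along the row in one continuous stroke, from the first flap's hinge at the robot's end of the row to the free edge of the last flap, so that each flap is folded down flat in turn, and do not lift away before the last one is flat. Leave the carrier lying where it is, neither gripped, lifted nor pushed along, do not touch the shorter carrier, and leave the other things on the bench undisturbed.

Things in the scene. Friction and masses are not known exactly. Their poses are not given: they have to be found in the camera images.
- long_carrier: The longer parts carrier: loose aluminium rail, 220 (its x) x 46 (its y) mm, about 1 kg, flat on the bench, with five steel hold-down flaps in a row on its centre line. Origin: centre of its underside. +x runs along the row from flap 1 to flap 5, roughly away from the robot. The fixed rail is 13 mm high, hinge ears 17.5 mm. It slides if pushed with more than a few newtons.
- long_carrier_first (a point): Hinge line of flap 1 (robot's end of the row, where the stroke begins), on the centre line, 19 mm above the bench: the height of the flap tops when folded flat. Flap hinges are at carrier x = -91, -53, -15, 23, 61 mm, 17 mm up, axis along y. Each flap is 30 mm long (hinge toward -x, free edge toward +x), 30 mm wide, 4 mm thick.
- long_carrier_last (a point): Where the free edge of flap 5 lies when it is folded flat, on the centre line, 19 mm above the bench (the end of the stroke). Fingertips carried level just above this height (1 to 3 mm) fold the flaps; lower than it they catch on the hinge edges and push the carrier along.
- flap1 (a joint): Angle of flap 1 of the longer carrier in rad: 0 = flat, positive = free edge raised (starts at 0.4 to 0.65, free edge about 30 to 37 mm above the bench; upper stop 0.75, lower stop -0.04). Stiff friction hinge: it stays where it is left; about 1 N at the free edge folds it.
- flap2 (a joint): Angle of flap 2 of the longer carrier in rad: 0 = flat, positive = free edge raised (starts at 0.4 to 0.65, free edge about 30 to 37 mm above the bench; upper stop 0.75, lower stop -0.04). Stiff friction hinge: it stays where it is left; about 1 N at the free edge folds it.
- flap3 (a joint): Angle of flap 3 of the longer carrier in rad: 0 = flat, positive = free edge raised (starts at 0.4 to 0.65, free edge about 30 to 37 mm above the bench; upper stop 0.75, lower stop -0.04). Stiff friction hinge: it stays where it is left; about 1 N at the free edge folds it.
- flap4 (a joint): Angle of flap 4 of the longer carrier in rad: 0 = flat, positive = free edge raised (starts at 0.4 to 0.65, free edge about 30 to 37 mm above the bench; upper stop 0.75, lower stop -0.04). Stiff friction hinge: it stays where it is left; about 1 N at the free edge folds it.
- flap5 (a joint): Angle of flap 5 of the longer carrier in rad: 0 = flat, positive = free edge raised (starts at 0.4 to 0.65, free edge about 30 to 37 mm above the bench; upper stop 0.75, lower stop -0.04). Stiff friction hinge: it stays where it is left; about 1 N at the free edge folds it.
- short_carrier: The shorter carrier, same make with only three raised flaps, 144x46 mm, its x along its row, origin at the centre of its underside. To be left alone. The two carriers may stand either way round, left or right.
- loupe: black eye loupe, upright cylinder 38 mm across, 28 mm high, stands between the carriers; bystander, origin at the centre of its underside.
- stamp_ok: hand stamp with red knob, 24x34 mm, 56 mm high, stands between the carriers; bystander, origin at the centre of its underside.
- calculator: pocket calculator lying flat, 118x72x14 mm, right side; bystander, origin at the centre of its underside.
- ref_block: steel block with black knob, 30x50x32 mm, front left; bystander, origin at the centre of its underside.
- tape_amber: amber tape roll lying flat, 95 mm across, 19 mm high, right side; bystander, origin at the centre of its underside.
- jar_flux: white jar with red cap, 46 mm across, 50 mm high, behind the carriers; bystander, origin at the centre of its underside.
- lid_box: flat blue lidded box 83x115x27 mm, left side; bystander, origin at the centre of its underside.

How it is judged:
On the way, in this order (a step that is already met when the one before it is completed fails the run):
1. flap 1 of the longer carrier is folded flat (value of joint flap1 below 0.15 rad), for 0.05 s.
2. flap 2 of the longer carrier is folded flat (value of joint flap2 below 0.15 rad), for 0.05 s.
3. flap 3 of the longer carrier is folded flat (value of joint flap3 below 0.15 rad), for 0.05 s.
4. flap 4 of the longer carrier is folded flat (value of joint flap4 below 0.15 rad), for 0.05 s.
5. flap 5 of the longer carrier is folded flat (value of joint flap5 below 0.15 rad), for 0.05 s.
At the end, for the whole second after the job is handed in: All five flaps of the longer carrier are within 0.15 rad of flat (free edges no more than about 4 mm up), that carrier lies flat and at rest on the bench within 20 mm of where it was, the shorter carrier is within 10 mm and every bystander within 15 mm of its start (value of joint each of flap1, flap2, flap3, flap4, flap5 below 0.15 rad and distance of long_carrier from where it was at the start of the episode below 0.02 m and height (world z) of long_carrier below 0.005 m and angle between long_carrier's own z axis and vertical below 0.05 rad and linear speed of long_carrier below 0.01 m/s and distance of short_carrier from where it was at the start of the episode below 0.01 m and distance of each of loupe, stamp_ok, calculator, ref_block, tape_amber, jar_flux, lid_box from where it was at the start of the episode below 0.015 m); the robot touches nothing.
It fails at once if the longer carrier is pressed or pushed with more than 25 N (contact force between the arm and long_carrier above 25 N).
It fails at once if the longer carrier is lifted off the bench or shifted by more than 20 mm (distance of long_carrier from where it was at the start of the episode above 0.02 m or height (world z) of long_carrier above 0.006 m or angle between long_carrier's own z axis and vertical above 0.1 rad).
It fails at once if the fingertips rise well clear of the row (grasp point more than 80 mm above the bench) after the first flap is folded and before all five are (value of joint any of flap1, flap2, flap3, flap4, flap5 below 0.15 rad and not (value of joint each of flap1, flap2, flap3, flap4, flap5 below 0.15 rad) and height (world z) of the grasp point above 0.08 m).
It fails at once if the shorter carrier is touched (contact force between the arm and short_carrier above 0.5 N or distance of short_carrier from where it was at the start of the episode above 0.01 m).
It fails at once if a bystander is moved or lifted by more than 15 mm (distance of any of loupe, stamp_ok, calculator, ref_block, tape_amber, jar_flux, lid_box from where it was at the start of the episode above 0.015 m).
It also fails if it takes over 35 s, if anything falls off the work surface, if the arm or the gripper's body presses on something with over 40 N, if the wrist force passes 120 N, or if a joint passes its speed limit or range.

### The arm

A 6-joint arm with a two-finger parallel gripper is mounted at the origin on a cart in front of the work surface, level with it; the furniture and walls round the work are solid. World frame = base frame: x ahead of the robot, y to its left, z up, the work surface at z = 0. Lengths are in m, angles in rad, forces in N, time in s.
With the tool pointing down it reaches from about 0.325 to 0.775 m from the base axis. Payload 9.3 kg.
Tool frame: the origin (TCP) lies midway between the tips of the shut fingers; the grasp point (between the pads) lies 19 mm behind it; z points along the fingers, y is the direction in which the jaws open and shut (so a half turn about z gives the same grasp; the last joint's range is limited). The gripper opens to 85 mm and grips with 20 to 120 N. Pads are 22 mm wide; open, the fingers measure 114 mm over their backs; the gripper's body (76 mm by 85 mm) begins 54 mm behind the grasp point. The pads swing forward as they close: fully open they stand 13 mm farther back than shut.
Start: joints at [-1.357, 0.259, 0.021, 1.334, 0, 1.418], TCP at [0.197, -0.513, 0.231] pointing down, gripper open.
Joint ranges: [-3.04, 3.04], [-0.91, 1.82], [-1.04, 1.36], [-1.92, 1.95], [-1.52, 1.45], [-3.14, 3.14]. Speed limits (rad/s): [2.22, 2.22, 2.79, 3.14, 3.14, 3.14].

### API

Orientations are given as a unit quaternion [x, y, z, w].
In Python, from plant import manip gives the robot as it stands. Calls block until the motion is done:
- manip.move_pose(position, orientation): joint-space move of the TCP to a pose.
- manip.movel(position, rotation=None, feed=0.15): straight line of the TCP; rotation=None keeps the orientation; feed is the mean speed in m/s.
- manip.set_joints(angles): joint-space move.
- manip.open() and manip.grab(force=None): open the fingers fully, or close them until they stop; force is the grip in N (None keeps the last).
- manip.wait(seconds).
- manip.inverse_kinematics(position, orientation): joint angles nearest the present ones, or None.
- manip.grab_frame(name): name is "scene" or "top" or "wrist"; returns a dict with "color" (384x512x3 uint8, blue, green, red), "fov_y" (degrees; the focal length in pixels is half the picture's height over the tangent of half this angle, whatever the lens; pixels are square), "cx", "cy" (the principal point, pixels), "k1" (the pictures are not rectified: a ray, as slopes to the right and down, at radius r is drawn at 1 + k1 r^2 times it, then the intrinsics apply), "T" (4x4, takes a point from camera to world coordinates). Camera axes: x right, y down, z forward; pixel columns grow to the right and rows downward; lengths in m; the calibration is good to about 2 mm. A picture is of the moment at which its call begins. There is no depth.
A pose or a line that the arm cannot do raises manip.Unreachable and nothing moves.
- manip.close_job(): hands the job in, once; it reports no verdict.
Readings, each from a call of its own:
- manip.get_time(): time.
- manip.get_joints(): joint angles.
- manip.get_qd(): joint speeds.
- manip.get_effort(): joint torques, N m.
- manip.get_tcp_pos(): TCP position.
- manip.get_orientation(): TCP orientation.
- manip.get_contact_force(): force on the tool from outside, world axes, zero at the start.
- manip.get_wrist_torque(): the same for the moment, N m.
- manip.get_gripper_width(): finger opening in m.
Only numpy, scipy, OpenCV 4.12 (cv2) and the standard library are available. Lean on these libraries where they do the work, as an engineer would, in place of code of your own. Each camera call takes 0.05 s, during which the arm holds its last target. There are 200 camera calls.

## Working session

There is one attempt and no reset: what is moved stays moved. The work goes in short steps, each a Python script; the robot and the scene stay as the last script left them, time stands still between calls to the robot, and variables do not carry over. Pictures are saved under pics/ and viewed, about 8 in all and at most 12, crops included, and the job is handed in when it is done.

```bash
mkdir -p pics
cat > h.py <<'E'
import numpy as np, cv2
from plant import manip
def snap(cam,name):
    f=manip.grab_frame(cam); cv2.imwrite(f'pics/{name}.png',f['color']); np.save(f'pics/{name}.npy',f,allow_pickle=True); return f
def ray(f,uv):
    fl=192/np.tan(np.radians(f['fov_y'])/2)
    K=np.array([[fl,0,f['cx']],[0,fl,f['cy']],[0,0,1]])
    p=cv2.undistortPoints(np.array(uv,float).reshape(-1,1,2),K,np.array([f['k1'],0,0,0,0.]))[:,0]
    d=np.c_[p,np.ones(len(p))]@f['T'][:3,:3].T
    return f['T'][:3,3],d
def onz(f,uv,z):
    o,d=ray(f,uv); return o+d*((z-o[2])/d[:,2])[:,None]
E
python3 - <<'E'
from h import *
a=snap('top','top0');b=snap('scene','scene0')
for f in(a,b): print(f['fov_y'],f['cx'],f['cy'],f['k1'],f['T'].round(3).tolist())
cv2.imwrite('pics/both.png',cv2.resize(a['color'],(800,600),interpolation=cv2.INTER_CUBIC))
print(manip.get_time(),manip.get_orientation())
E
```

```text
55.941520269436204 252.668243314449 191.16918540091643 -0.03275872994523843 [[0.014, -0.995, 0.095, 0.521], [-1.0, -0.016, -0.025, 0.01], [0.027, -0.095, -0.995, 1.0], [0.0, 0.0, 0.0, 1.0]]
51.02876005485489 259.49504415572943 189.96335246825322 -0.09077846247145918 [[-0.601, -0.324, 0.731, -0.163], [-0.799, 0.245, -0.549, 0.56], [-0.001, -0.914, -0.406, 0.477], [0.0, 0.0, 0.0, 1.0]]
0.1 [ 9.83236469e-01  1.82333974e-01 -6.45167746e-06 -6.06733275e-04]
```

View pics/both.png

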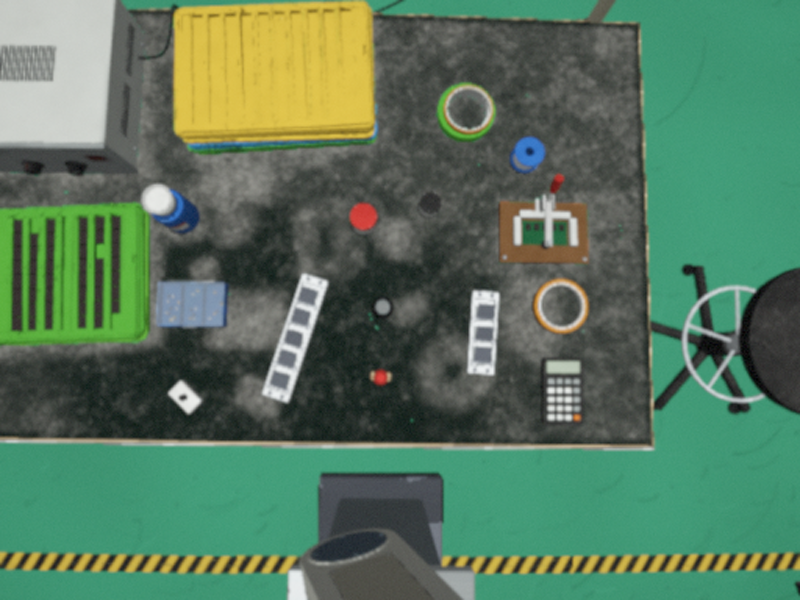

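View pics/scene0.png

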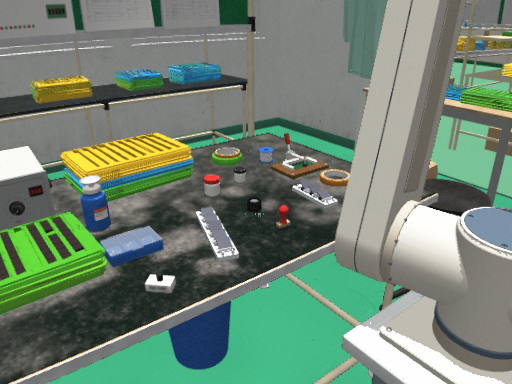

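The top view shows the five-flap carrier at (275,395) to (315,280), in the enlarged picture, and the three-flap carrier at (483,333). The loupe is at (382,307), the stamp at (380,377) and the ref block at (185,397). In the scene view the long carrier runs from (205,212) to (230,250).

```bash
cat >> h.py <<'E'
def carrier(f,box):
    x0,y0,x1,y1=box; g=cv2.resize(f['color'],None,fx=4,fy=4,interpolation=cv2.INTER_CUBIC).astype(int)
    m=((g.min(2)>110)&(g.max(2)-g.min(2)<50)).astype(np.uint8); w=np.zeros_like(m); w[4*y0:4*y1,4*x0:4*x1]=1; m*=w
    m=cv2.morphologyEx(m,cv2.MORPH_CLOSE,np.ones((25,25),np.uint8))
    c=max(cv2.findContours(m,cv2.RETR_EXTERNAL,cv2.CHAIN_APPROX_NONE)[0],key=cv2.contourArea)[:,0]
    P=onz(f,(c+.5)/4-.5,0.013)[:,:2]
    r=cv2.minAreaRect((P*1000).astype(np.float32)); b=cv2.boxPoints(r)
    e=[b[1]-b[0],b[2]-b[1]]; e=max(e,key=np.linalg.norm); e=e*np.sign(e[0])
    return np.array(r[0]),r[1],np.arctan2(e[1],e[0])
E
python3 - <<'E'
from h import *
f=np.load('pics/top0.npy',allow_pickle=True).item()
print(carrier(f,(160,168,215,265)),carrier(f,(295,180,322,245)))
for n,u in dict(stamp=(380,377),loupe=(382,307),ref=(185,397)).items(): print(n,onz(f,[np.array(u)/1.5625],.03).round(3))
c,_,th=carrier(f,(160,168,215,265)); c=c/1000
d=np.array([np.cos(th),np.sin(th),0])
for s in(0,1,-1,2):
    # tool z down, tool x along +-row or y along row
    for k,a in enumerate((th,th+np.pi,th+np.pi/2,th-np.pi/2)):
        if s: continue
        X=np.array([np.cos(a),np.sin(a),0]);Z=np.array([0,0,-1.]);Y=np.cross(Z,X)
        from scipy.spatial.transform import Rotation as R
        q=R.from_matrix(np.c_[X,Y,Z]).as_quat()
        for t in(-.13,.1):
            p=np.r_[c,0]+d*t; p[2]=.021
            j=manip.inverse_kinematics(p,q); print(k,t,p.round(3),None if j is None else np.round(j,2))
E
```

```text
(array([551.53259277, 189.33987427]), (113.75389099121094, 261.4337158203125), np.float32(-0.29366648)) (array([ 559.21813965, -169.39796448]), (53.103111267089844, 151.46926879882812), np.float32(-0.07201793))
stamp [[0.48  0.009 0.03 ]]
loupe [[0.599 0.008 0.03 ]]
ref [[0.441 0.338 0.03 ]]
0 -0.13 [0.427 0.227 0.021] [ 0.31  0.31 -0.49  0.77  0.   -2.53]
0 0.1 [0.647 0.16  0.021] [ 0.12  0.57 -0.03  0.97  0.   -2.73]
1 -0.13 [0.427 0.227 0.021] [ 0.31  0.31 -0.49  0.77  0.    0.61]
1 0.1 [0.647 0.16  0.021] [ 0.12  0.57 -0.03  0.97  0.    0.41]
2 -0.13 [0.427 0.227 0.021] [ 0.31  0.31 -0.49  0.77  0.    2.18]
2 0.1 [0.647 0.16  0.021] [ 0.12  0.57 -0.03  0.97  0.    1.98]
3 -0.13 [0.427 0.227 0.021] [ 0.31  0.31 -0.49  0.77  0.   -0.96]
3 0.1 [0.647 0.16  0.021] [ 0.12  0.57 -0.03  0.97  0.   -1.16]
```

```bash
cat >> h.py <<'E'
from scipy.spatial.transform import Rotation as R
def quat(th):
    a=th+np.pi; X=np.array([np.cos(a),np.sin(a),0]);Z=np.array([0,0,-1.])
    return R.from_matrix(np.c_[X,np.cross(Z,X),Z]).as_quat()
E
python3 - <<'E'
from h import *
manip.move_pose([.50,.20,.26],quat(-.29)); manip.grab(20)
f=snap('wrist','w0'); print(manip.get_time(),manip.get_tcp_pos(),f['T'].round(3).tolist(),f['fov_y'])
cv2.imwrite('pics/w0b.png',cv2.resize(f['color'],(800,600)))
E
```

```text
3.65 [0.49999923 0.20002257 0.26001882] [[0.286, 0.922, 0.26, 0.435], [0.958, -0.275, -0.079, 0.221], [-0.001, 0.272, -0.962, 0.402], [0.0, 0.0, 0.0, 1.0]] 60.1154126192439
```

View pics/w0b.png

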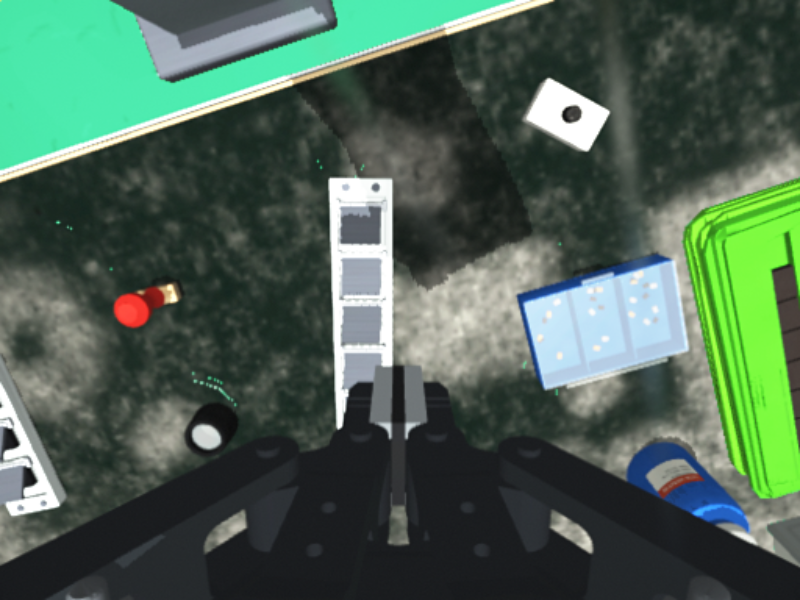

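The wrist view looks back along the row. The carrier's near end is at corners (330,179) and (392,180), and its sides run down to about (336,405) and (393,365). The fingers hide the far flap.

Run:
```python
from h import *
f=np.load('pics/w0.npy',allow_pickle=True).item()
g=cv2.resize(f['color'],(800,600)).astype(int).min(2)
L=[];Rr=[]
for r in range(190,350,4):
    row=g[r]; ok=np.where(row[322:402]>175)[0]+322
    if len(ok): L.append((ok[0],r));Rr.append((ok[-1]+1,r))
T=[(c,np.where(g[165:200,c]>175)[0][0]+165) for c in range(336,388,3)]
w=lambda p:onz(f,np.array(p)/1.5625-.18,.013)[:,:2]
def line(P):
    l=cv2.fitLine(P.astype(np.float32),cv2.DIST_HUBER,0,.001,.001)[:,0]; d=l[:2]*np.sign(l[0]); return l[2:],d,np.abs((P-l[2:])@[-d[1],d[0]]).mean()
l,r,t=line(w(L)),line(w(Rr)),w(T)
print('res',l[2],r[2],'ang',[np.arctan2(x[1][1],x[1][0]) for x in(l,r)])
d=l[1]+r[1];d/=np.linalg.norm(d);n=np.array([-d[1],d[0]])
print('width',(r[0]-l[0])@n*(1),'end spread',(t@d).std())
c=d*(np.median(t@d)+.11)+n*((l[0]+r[0])@n/2); print('centre wrist',c,'th',np.arctan2(d[1],d[0]))
# top view, strict mask
f=np.load('pics/top0.npy',allow_pickle=True).item()
g=f['color'].astype(int); m=(g.min(2)>150).astype(np.uint8); k=np.zeros_like(m);k[168:265,160:215]=1;m*=k
m=cv2.morphologyEx(m,cv2.MORPH_CLOSE,np.ones((3,3),np.uint8))
cc=max(cv2.findContours(m,0,1)[0],key=lambda c:cv2.boundingRect(c)[3])[:,0]
q=cv2.minAreaRect((onz(f,cc,.013)[:,:2]*1000).astype(np.float32)); print('top',q)
```

```text
res 0.0002268082802763775 0.0003730390601212664 ang [np.float32(-0.29624134), np.float32(-0.2832012)]
width 0.04660277 end spread 0.0003614386120384375
centre wrist [0.54745505 0.15793303] th -0.28972125
top ((546.3106689453125, 159.06448364257812), (49.085269927978516, 222.8598175048828), 73.09650421142578)
```

Both views agree: the width is 46.6 mm, the two centres are within 2 mm and the two angles within 0.01 rad. Next comes the stroke, at 2 mm above the flat flap height.

Run:
```python
from h import *
c=np.array([.547,.1583]);th=-.291;d=np.array([np.cos(th),np.sin(th)]);q=quat(th)
P=lambda t,z:np.r_[c+d*t,z]
manip.move_pose(P(-.113,.09),q); manip.movel(P(-.113,.021),feed=.06)
print(manip.get_time(),manip.get_tcp_pos(),manip.get_contact_force(),manip.get_gripper_width())
if abs(manip.get_contact_force()[2])<3:
    manip.movel(P(.099,.021),feed=.05)
    print(manip.get_time(),manip.get_tcp_pos()-P(.099,.021),manip.get_contact_force())
    f=snap('wrist','w1'); s=snap('scene','s1')
    w=f['color']; z=cv2.resize(s['color'][180:280,150:310],(640,400),interpolation=cv2.INTER_CUBIC)
    cv2.imwrite('pics/c1.png',np.hstack([cv2.resize(w,(400,300)),cv2.resize(z,(400,300))]))
```

```text
5.7 [0.43901555 0.19079195 0.02133549] [-0.36913073 -0.07534583  0.22766215] -0.00019569023058472549
10.0917 [-5.83074287e-06  6.93100078e-06  1.89924462e-05] [-0.16694755  0.32261564  0.01356345]
```

View pics/c1.png

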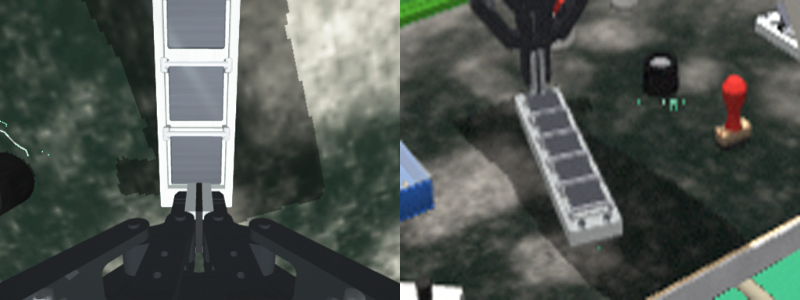

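The left half (wrist) shows flaps 3 to 5 lying flush, with flap 5 at (197,160). In the right half (scene) all five look flush and the loupe and stamp are in place. Before lifting clear, I'll compare the flaps at higher magnification before and after the stroke, and look again from a small rise that keeps the grasp point under 80 mm.

Run:
```python
from h import *
p=manip.get_tcp_pos(); manip.movel([p[0],p[1],.055],feed=.06)
d=np.array([np.cos(-.291),np.sin(-.291)])
manip.movel(np.r_[p[:2]-d*.11,.055],feed=.12)
w=snap('wrist','w2'); manip.movel([p[0],p[1],.055],feed=.12)
s=snap('scene','s2')
b=cv2.imread('pics/scene0.png')
cr=lambda i:cv2.resize(i[200:262,188:246],(400,428),interpolation=cv2.INTER_CUBIC)
top=np.hstack([cr(b),cr(s['color'])]); cv2.imwrite('pics/c2.png',top)
cv2.imwrite('pics/c3.png',w['color']); print(manip.get_time())
```

```text
13.1417
```

View pics/c2.png

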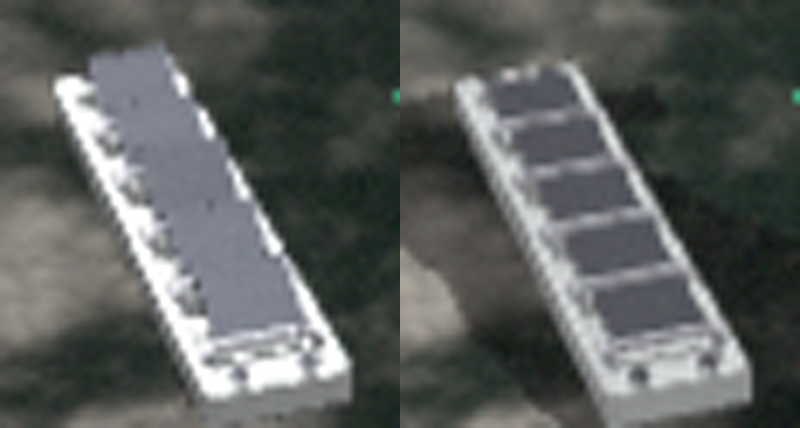

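View pics/c3.png

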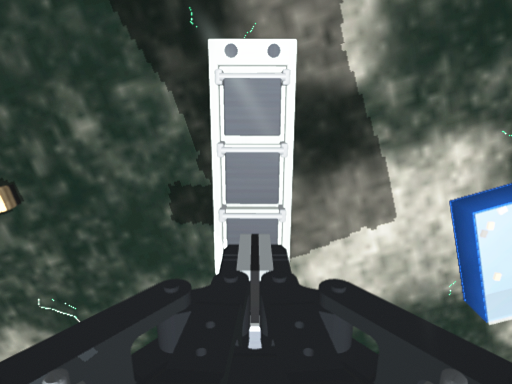

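The before/after pair shows the flaps overlapping and raised at the start. Afterwards all five are flush, separated by white rail at (540,95) to (650,305), and the carrier has not moved. The wrist view confirms flaps 1 and 2 are flat at (252,105) and (252,178). I'll retract and hand in.

Run:
```python
from h import *
p=manip.get_tcp_pos(); manip.movel([p[0],p[1],.22],feed=.15); manip.wait(.3)
print(manip.get_time(),manip.get_contact_force()); manip.close_job()
```

```text
14.6917 [-0.17330687 -0.65536665  0.19324039]
the job is handed in; nothing more can be done
```

I folded all five flaps of the longer carrier flat in one continuous stroke with the closed fingertips level at z = 21 mm, from flap 1's hinge to past flap 5's free edge. The job was handed in at about 14.7 s of the 35 s allowed, with the arm raised clear.

- **Flaps and carrier:** before-and-after scene pictures, plus wrist views, show all five flaps flush with the rail. By eye in the same crop, the carrier has not moved.
- **Position found:** the wrist and top views put the carrier's centre within 2 mm of each other and its direction within 0.01 rad. My first colour mask on the top view was too loose and gave a wrong size (114 x 261 mm), so I discarded it.
- **Forces:** contact readings before and after the stroke were under 1 N. I could not read force during the stroke itself.
- **Other objects:** the loupe and stamp look unmoved in the later picture. I did not measure the other bystanders or the shorter carrier again, but the path did not go near them.
- **Extra motion:** before the final retract I made one contact-free pass back over the row, with the grasp point at about 74 mm, to look at flaps 1 and 2.

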